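# Clamp a battery cell with a three-wing nut between terminal posts

## Task

The battery cell stands loose in its holder. Swing the hold-down strap by its orange lug clockwise, fully over the cell to its stop, then tighten the blue wing nut clockwise in short strokes between the two terminal posts until the strap's pad holds the cell snugly: stop soon after you feel the nut stiffen, as overtightening crushes the cell. Do not strike the posts or disturb the other things on the table, and leave the nut tight with nothing touching it.

Things in the scene. Friction and masses are not known exactly. Their poses are not given: they have to be found in the camera images.
- nut_center (a point): Blue three-wing nut on the holder's upright stud: a point on the stud axis, halfway up the wings. z is up, x points along one wing; the other wings stand at +120 and -120 degrees. A wing is 8 mm thick, 22 mm tall, its round 10 mm end reaches 36 mm from the axis; the hub is 26 mm wide. Clockwise from above tightens; nut and strap then sink 5 mm per radian. It stays where left.
- wing_push (a point): A point on the same wing, 28 mm from the axis, halfway up. Running free the nut resists with 0.18 N m (0.10 to 0.18 while paused): 4 to 6.5 N on a wing. After 1.7 to 3.2 rad, not known exactly, the pad meets the cell and the moment rises 0.005 N m per newton of clamping force, within some 0.5 rad: 0.25 N m (7 to 9 N on a wing) is a good snug grip, about 20 N on the cell; 0.34 is overtight.
- stud_top (a point): Top of the fixed stud, 10 mm thick, 140 mm above the table, on the nut's axis.
- lug (a point): Centre of the orange upright round lug, 16 mm in diameter, 26 mm tall, at the end of the steel hold-down strap, 78 mm from the stud axis. Pushing it sideways takes about 3 to 4 N. The strap is 22 mm wide, 6 mm thick, its top 13 mm below this point. The wing nut rides on the strap and turns along with it.
- clamp (a joint): Swing of the hold-down strap about the stud, rad: it grows clockwise seen from above and ends at a firm stop at 0.96, where the strap lies squarely over the cell; it starts between 0 and 0.3, left of the cell. It stays where it is left.
- holder: The grey battery holder, fixed to the table, base 150 x 136 x 10 mm. Its origin is at table height under the stud; its x axis points from the stud to the cell's cup, 55 mm away (the cell is on the side away from the robot), y to the left, z up.
- terminals: The holder's two fixed terminal posts, red on the left, black on the right, brass tops: 13 mm in diameter, up to 131 mm above the table. Same origin and axes as the holder: they stand at x = 6 mm, y = +52 and -52 mm, either side of the nut, so fingers pass freely only round the robot's side of it. Do not strike them (no more than 12 N).
- strap: The steel hold-down strap with pad and lug. Origin on the stud axis at the strap's underside, x along the strap to the lug. A rubber pad, 22 x 20 mm, standing 5 mm out, is under it 55 mm from the axis.
- cell: The battery cell that stands loose in the holder's cup, white with green ends, a cylinder 33 mm in diameter and 62 mm tall; origin at the centre of its underside, z up. More than 40 N on its top crushes it.
- spare_1: Spare battery cell standing on the table, 33 mm in diameter, 62 mm tall. A bystander; leave it where it is (origin at the centre of its underside).
- spare_2: Second spare battery cell standing on the table, 33 mm in diameter, 62 mm tall. A bystander; leave it where it is (origin at the centre of its underside).
- driver: Orange-handled screwdriver, 195 mm long. A bystander; leave it where it is (origin at the centre of its underside).
- pen: Black marker pen, 140 mm long. A bystander; leave it where it is (origin at the centre of its underside).

How it is judged:
On the way:
1. the strap is swung fully over the cell, not yet pressing on it (value of joint clamp above 0.88 rad and contact force between strap and cell below 1 N), for 0.1 s.
At the end, for the whole second after the job is handed in: The strap is swung to within 0.08 rad of its stop over the cell, its pad presses on the cell with 6 to 40 N, and the cell stands upright (within 0.12 rad) and still in its cup (value of joint clamp above 0.88 rad and contact force between strap and cell between 6 and 40 N and angle between cell's own z axis and vertical below 0.12 rad and linear speed of cell below 0.02 m/s); the robot touches nothing.
It fails at once if the cell is crushed: the strap presses on it with more than 40 N (contact force between strap and cell above 40 N).
It fails at once if a terminal post is struck with more than 12 N (contact force between any of the fingers, the arm and terminals above 12 N).
It fails at once if a bystander is moved by more than 20 mm (distance of any of spare_1, spare_2, driver, pen from where it was at the start of the episode above 0.02 m).
It also fails if it takes over 72 s, if anything falls off the work surface, if the arm or the gripper's body presses on something with over 40 N, if the wrist force passes 120 N, or if a joint passes its speed limit or range.

## Robot

A 7-joint arm with a two-finger parallel gripper is mounted at the origin on a cart in front of the work surface, level with it; the furniture and walls round the work are solid. World frame = base frame: x ahead of the robot, y to its left, z up, the work surface at z = 0. Lengths are in m, angles in rad, forces in N, time in s.
With the tool pointing down it reaches from about 0.425 to 0.925 m from the base axis. Payload 6.8 kg.
Tool frame: the origin (TCP) lies on the centre line of the jaws, within the pads' length; the fingertips stand 8 mm ahead of it and the grasp point (between the pads) lies 11 mm behind it (r.finger_overhang is the distance from the TCP to the fingertips, in m); x points along the fingers, z is the direction in which the jaws open and shut, and the axes are right-handed (so a half turn about x gives the same grasp; the last joint's range is limited). The gripper opens to 85 mm and grips with 20 to 120 N. Pads are 22 mm wide; open, the fingers measure 114 mm over their backs; the gripper's body (76 mm by 85 mm) begins 54 mm behind the grasp point. The pads swing forward as they close: fully open they stand 13 mm farther back than shut.
Start: joints at [-1.274, 0.477, 0.022, 1.555, -0.011, 1.109, -0.083], TCP at [0.266, 0.62, 0.239] pointing down, gripper open.
Joint ranges: [-2.96, 2.96], [-0.34, 2.1], [-1.41, 1.46], [0.24, 2.44], [-1.37, 4.51], [0.17, 1.92], [-2.96, 2.96]. Speed limits (rad/s): [2.39, 2.39, 3.14, 3.14, 3.14, 3.14, 3.14].

## Interface

Orientations are given as a rotation vector (axis times angle).
In Python, from bench import r gives the robot as it stands. The module is installed in compiled form; this text tells all that it offers.
- The arm moves only by the tool play_rows, never from a script. Its argument "plan" is a list of rows, each a list of 5 numbers: the opening, from -1 (shut) to 1 (fully open), then the shift along the world's x, y, z in m, then the turn about the world's z in rad. A call has 1 to 10 rows; each row is the pose to reach, as a shift and turn from the pose commanded when the call began; what a row does not reach only later rows make up. A row lasts 1/10 s, in which the tool goes at most 50 mm and 8.59 degrees, less where a joint would pass 70% of its speed; a pose out of reach is approached as far as the arm can. A call with a gripper value outside its range is refused whole. The fingers move at their own pace and stop on an object; "force" is the grip in N (left out, the last holds). Time passes only in rows, so rows that repeat a pose let the fingers close. It gives the time, the measured TCP pose, the force and the opening at its end, in the units of the state.
- r.get_obs(): the state, without advancing time (a new reading comes with each control period).
- r.grab_frame(name): name is "scene" or "side" or "wrist"; returns a dict with "pixels" (400x640x3 uint8, blue, green, red), "z_map" (400x640 float32, m along the optical axis (not along the pixel's ray), 0 where there is no reading), "vfov" (degrees; the focal length in pixels is half the picture's height over the tangent of half this angle, whatever the lens; pixels are square), "cx", "cy" (the principal point, pixels), "R" (3x3) and "t" (3): a world point X has camera coordinates R X + t; the wrist camera has in their place "tool_from_camera" (4x4, takes a point from camera to tool coordinates, whose origin is the TCP and whose axes are the tool frame's). Camera axes: x right, y down, z forward; pixel columns grow to the right and rows downward; lengths in m; the calibration is good to about 2 mm. A picture is of the moment at which its call begins: read the wrist's pose just before it.
- r.hand_in(): hands the job in, once; it reports no verdict.
Trained networks look in a picture, given as the dict that the camera call returned (one of the last four; its "shot" number tells which), for a name from the list of things; names that differ only in an ending like _2 or _b are one class to them, and where a whole thing is asked for, a point or a joint stands for the part that bears it (a point fixed in the world has none). Each returns a list of dicts, best first, with "conf" (0 to 1); they miss things now and then, are a little off and sometimes report something else, mostly with a low value. They report only what shows in the picture. A call takes as long as a camera call.
- r.outline_of(picture, label): "mask" (400x640 bool, what is visible of it) and "bbox" ([left, top, right, bottom] as shares, 0 to 1, of the picture: columns of its width, rows of its height, round what is visible of it).
- r.pinpoint(picture, label): "position" ([column, row] as shares, 0 to 1, of the picture: columns of its width, rows of its height: a listed point, or the origin of a listed thing).
The state is a dict: "clock": time; "joints": joint angles; "qvel": joint speeds; "tau": joint torques, N m; "tcp_pos": TCP position; "orientation": TCP orientation; "contact_force": force on the tool from outside, world axes, zero at the start; "moment": the same for the moment, N m; "grip_width": finger opening in m.
Only numpy, scipy, OpenCV 4.12 (cv2) and the standard library are available. Lean on these libraries where they do the work, as an engineer would, in place of code of your own. Each camera call takes 0.05 s, during which the arm holds its last target.

## Working session

There is one attempt and no reset: what is moved stays moved. The work goes in short steps, Python scripts to look and compute and a tool call to move; the robot and the scene stay as the last step left them, time stands still between calls to the robot, and variables do not carry over. Pictures are saved under pics/ and viewed, and the job is handed in when it is done.

Besides the shell and the picture viewer there is one more tool, called after ">>>" by a JSON object that holds its "name" and its "arguments". play_rows: Moves the arm, as the interface text tells. Its arguments: {"type":"object","properties":{"plan":{"type":"array","items":{"type":"array","items":{"type":"number"}}},"force":{"type":"number"}},"required":["plan"]}

```bash
mkdir -p pics; cat > h.py <<'E'
from bench import r
import numpy as np, cv2
from scipy.spatial.transform import Rotation as Ro
def foc(p): return 200/np.tan(np.radians(p['vfov'])/2)
def world(p,u,v,z=None,obs=None):
    f=foc(p)
    if z is None:
        z=p['z_map'][int(v),int(u)]
    c=np.array([(u-p['cx'])/f*z,(v-p['cy'])/f*z,z])
    if 'R' in p: return np.array(p['R']).T@(c-np.array(p['t']))
    T=np.array(p['tool_from_camera']); t=T[:3,:3]@c+T[:3,3]
    return Ro.from_rotvec(obs['orientation']).as_matrix()@t+obs['tcp_pos']
def onplane(p,u,v,h,obs=None):
    a=world(p,u,v,.1,obs);b=world(p,u,v,1.,obs)
    s=(h-a[2])/(b[2]-a[2]); return a+s*(b-a)
E
python3 - <<'E'
from h import *
o=r.get_obs(); print({k:np.round(v,3) for k,v in o.items()}, r.finger_overhang)
for n in ['scene','side','wrist']:
    p=r.grab_frame(n); cv2.imwrite(f'pics/{n}0.png',p['pixels'])
    print(n,p['vfov'])
    for l in ['nut_center','wing_push','stud_top','lug','holder','terminals','strap','cell','spare_1','driver','pen']:
        for q in r.pinpoint(p,l)[:3]:
            u,v=q['position'][0]*640,q['position'][1]*400
            w=world(p,min(u,639),min(v,399),None,o)
            print(l,round(q['conf'],2),round(u),round(v),np.round(w,3))
E
```

```text
{'clock': np.float64(0.0), 'joints': array([-1.274,  0.478,  0.022,  1.556, -0.012,  1.109, -0.083]), 'qvel': array([ 0.001,  0.002, -0.002, -0.003,  0.   ,  0.   , -0.001]), 'tau': array([-1.0000e-03, -5.9645e+01,  1.6080e+00, -2.8120e+01,  1.3000e-02,
        1.0000e-02,  0.0000e+00]), 'tcp_pos': array([0.266, 0.62 , 0.238]), 'orientation': array([-0.907,  1.375,  0.905]), 'contact_force': array([0.23 , 0.161, 0.467]), 'moment': array([-0.015,  0.01 ,  0.028]), 'grip_width': np.float64(0.086)} 0.008
scene 48.78800763459851
nut_center 0.61 333 192 [ 0.487 -0.053  0.123]
nut_center 0.6 335 201 [ 0.469 -0.049  0.1  ]
wing_push 0.75 326 193 [ 0.493 -0.031  0.124]
stud_top 0.71 336 189 [ 0.482 -0.06   0.131]
lug 0.55 310 193 [0.516 0.011 0.126]
holder 0.7 335 224 [ 0.46  -0.046  0.017]
terminals 0.64 331 222 [ 0.479 -0.041  0.015]
strap 0.53 336 198 [ 0.474 -0.057  0.104]
cell 0.56 317 212 [ 0.534 -0.027  0.028]
spare_1 0.53 391 196 [ 0.479 -0.3    0.016]
spare_1 0.46 383 183 [ 0.564 -0.34   0.007]
driver 0.73 232 303 [ 0.365  0.359 -0.005]
side 55.00054275377676
nut_center 0.51 314 211 [ 0.48  -0.069  0.12 ]
nut_center 0.49 283 193 [0.372 0.373 0.012]
wing_push 0.63 320 204 [0.514 0.233 0.019]
stud_top 0.63 314 202 [0.493 0.229 0.029]
stud_top 0.28 291 309 [ 0.418 -0.377  0.012]
lug 0.81 325 203 [0.518 0.    0.116]
holder 0.94 313 243 [ 0.477 -0.073  0.017]
terminals 0.65 318 246 [ 0.492 -0.08   0.01 ]
strap 0.67 314 219 [ 0.482 -0.075  0.099]
cell 0.73 315 246 [ 0.484 -0.082  0.014]
cell 0.44 332 241 [ 0.534 -0.077  0.026]
spare_1 0.87 357 304 [ 0.567 -0.372  0.019]
spare_1 0.63 315 297 [ 0.473 -0.333  0.013]
driver 0.64 284 194 [0.375 0.361 0.012]
pen 0.67 290 309 [ 0.416 -0.376  0.013]
wrist 69.11488970021429
```

```bash
python3 - <<'E'
import cv2
for n,(a,b,c,d) in {'scene':(150,310,220,430),'side':(150,330,230,410)}.items():
    i=cv2.imread(f'pics/{n}0.png'); cv2.imwrite(f'pics/{n}0c.png',cv2.resize(i[a:b,c:d],None,fx=3.7,fy=3.3,interpolation=2) if 0 else cv2.resize(i[a:b,c:d],None,fx=3.3,fy=3.3,interpolation=2))
E
```

```text
(no output)
```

View pics/scene0.png

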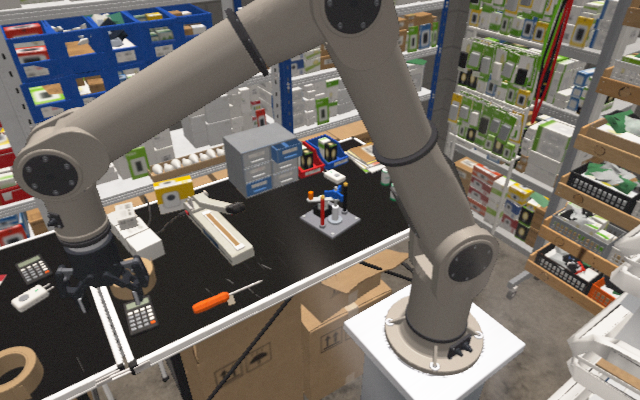

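View pics/side0.png

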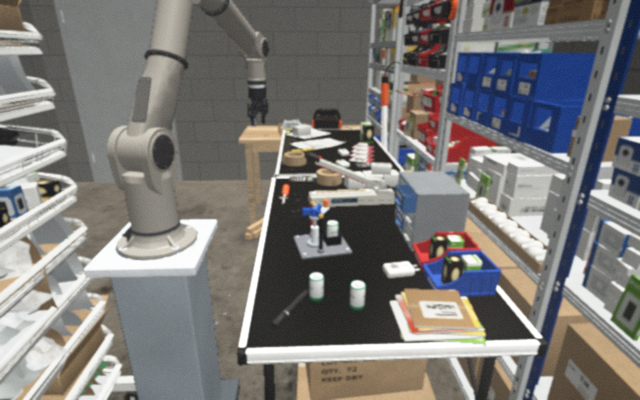

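View pics/scene0c.png

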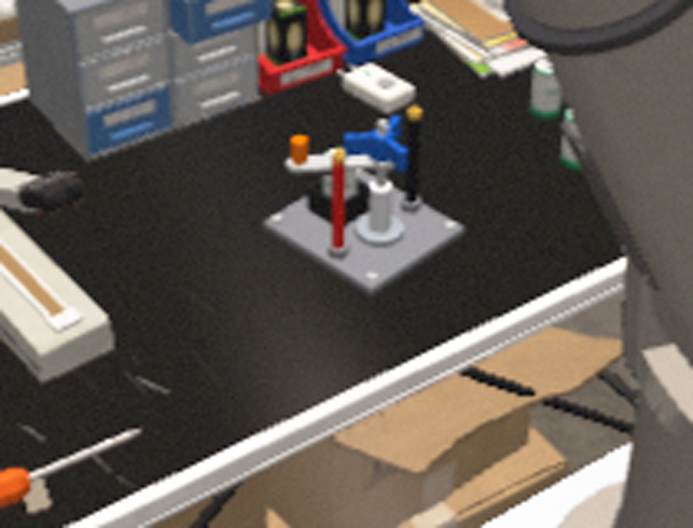

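View pics/side0c.png

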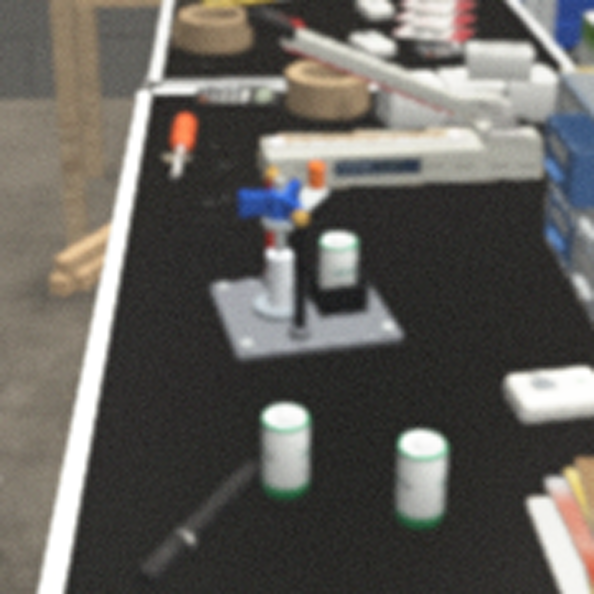

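```bash
python3 - <<'E'
from h import *
o=r.get_obs(); print(o['clock'],Ro.from_rotvec(o['orientation']).as_matrix().round(3))
p=r.grab_frame('wrist'); print(np.round(p['tool_from_camera'],3),p['cx'],p['cy'])
E
```

```text
1.8 [[ 0.    -0.919  0.394]
 [ 0.     0.394  0.919]
 [-1.    -0.     0.   ]]
[[-0.001 -0.304  0.953 -0.134]
 [-0.001 -0.953 -0.304  0.077]
 [ 1.    -0.001  0.     0.001]
 [ 0.     0.     0.     1.   ]] 322.67668588023855 201.97019885494538
```

View pics/wrist0.png

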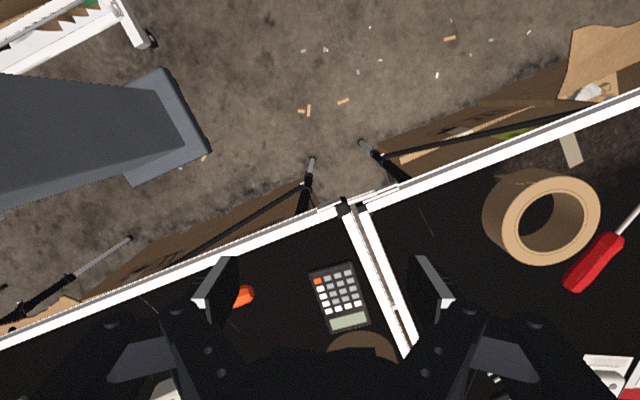

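>>> {"name": "play_rows", "arguments": {"plan": [[1,0.03,-0.05,0.02,-0.1],[1,0.06,-0.1,0.04,-0.22],[1,0.09,-0.15,0.06,-0.35],[1,0.12,-0.2,0.06,-0.5],[1,0.14,-0.25,0.06,-0.6],[1,0.16,-0.3,0.06,-0.7],[1,0.17,-0.35,0.06,-0.8],[1,0.18,-0.4,0.06,-0.9],[1,0.19,-0.45,0.06,-1.0],[1,0.2,-0.5,0.06,-1.1]]}}

```text
clock: 2.85
tcp_pos: [0.4552, 0.1697, 0.2996]
orientation: [-0.048, 1.57, 0.049]
contact_force: [1.3, 0.5, -0.3]
grip_width: 0.0854
```

>>> {"name": "play_rows", "arguments": {"plan": [[1,0.0,-0.05,0.0,-0.1],[1,0.0,-0.1,0.0,-0.2],[1,0.0,-0.14,0.0,-0.2],[1,0.0,-0.15,0.0,-0.2],[1,0.0,-0.15,0.0,-0.2],[1,0.0,-0.15,0.0,-0.2]]}}

```text
clock: 3.45
tcp_pos: [0.455, 0.023, 0.2993]
orientation: [0.105, 1.568, -0.104]
contact_force: [0.0, 0.3, 0.8]
grip_width: 0.0852
```

```bash
python3 - <<'E'
from h import *
o=r.get_obs(); print(o['clock'],o['tcp_pos'],o['joints'].round(2),Ro.from_rotvec(o['orientation']).as_matrix().round(3))
p=r.grab_frame('wrist'); cv2.imwrite('pics/w1.png',p['pixels'])
np.savez('w1.npz',pix=p['pixels'],z=p['z_map'],pos=o['tcp_pos'],ori=o['orientation'],**{k:p[k] for k in ['vfov','cx','cy','tool_from_camera']})
for l in ['nut_center','wing_push','stud_top','lug','holder','terminals','strap','cell']:
        for q in r.pinpoint(p,l)[:3]:
            u,v=q['position'][0]*640,q['position'][1]*400
            w=world(p,min(u,639),min(v,399),None,o)
            print(l,round(q['conf'],2),round(u),round(v),np.round(w,3))
E
```

```text
3.45 [0.45500094 0.02299771 0.29930722] [-0.72  0.03  0.55  2.01 -0.02  1.11 -0.29] [[ 0.     0.132  0.991]
 [ 0.001  0.991 -0.132]
 [-1.     0.001  0.   ]]
nut_center 0.98 357 247 [ 0.486 -0.054  0.131]
wing_push 0.95 368 227 [ 0.501 -0.034  0.126]
stud_top 0.64 360 256 [ 0.487 -0.061  0.139]
lug 0.7 382 185 [0.52  0.015 0.126]
holder 0.91 348 212 [ 0.484 -0.047  0.031]
terminals 0.57 347 208 [ 0.479 -0.006  0.131]
terminals 0.27 353 236 [ 0.482 -0.047  0.114]
strap 0.88 352 235 [ 0.482 -0.047  0.114]
cell 0.65 383 206 [ 0.531 -0.034  0.061]
```

View pics/w1.png

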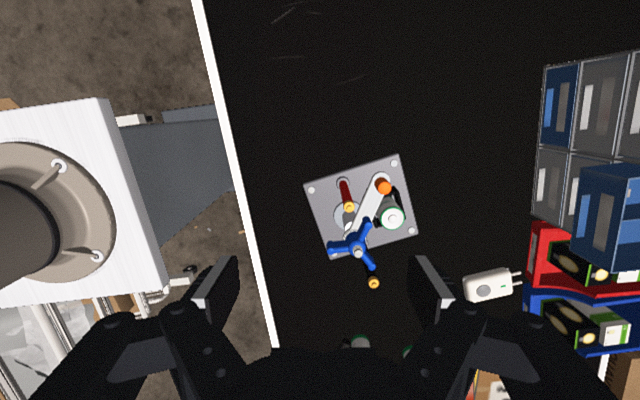

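```bash
python3 - <<'E'
import cv2
i=cv2.imread('pics/w1.png'); cv2.imwrite('pics/w1c.png',cv2.resize(i[145:305,295:425],None,fx=3.75*1,fy=3.75,interpolation=2))
E
```

```text
(no output)
```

View pics/w1c.png

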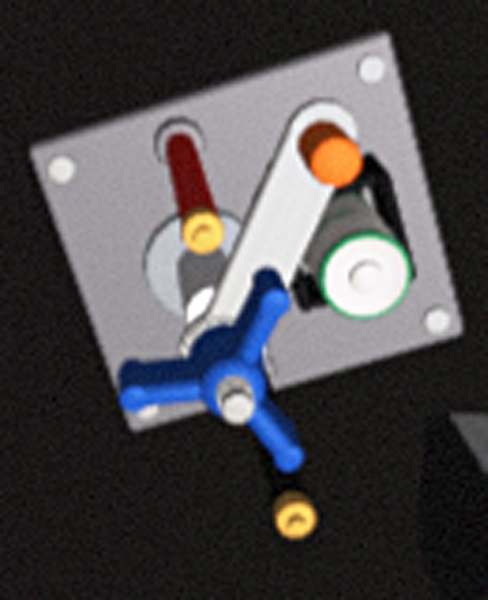

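```bash
python3 - <<'E'
from h import *
d=np.load('w1.npz'); p={k:d[k] for k in ['vfov','cx','cy','tool_from_camera']}; p['z_map']=d['z']
o={'tcp_pos':d['pos'],'orientation':d['ori']}
c=lambda x,y:(295+x/3.75,145+y/3.75)
def P(n,x,y,h): 
    u,v=c(x,y); w=onplane(p,u,v,h,o); print(n,w.round(4),'depthpt',world(p,u,v,None,o).round(4)); return w
red=P('red',203,232,.131);bl=P('black',296,517,.131);st=P('stud',236,402,.140);lug=P('lug',336,160,.14)
t=[P('tip',*q,.13) for q in [(275,283),(135,395),(289,457)]]
cor=[P('cor',*q,.01) for q in [(30,150),(388,35),(462,330),(135,430)]]
e=red-bl; yaw=np.arctan2(e[1],e[0])-np.pi/2; print('span',np.linalg.norm(e),'yaw',yaw)
e2=cor[1]-cor[0]; print('yaw base',np.arctan2(e2[1],e2[0]), np.linalg.norm(e2), np.linalg.norm(cor[3]-cor[0]))
e2=cor[2]-cor[3]; print('yaw base',np.arctan2(e2[1],e2[0]))
print('stud from posts',(red+bl)/2-6e-3*np.array([np.cos(yaw),np.sin(yaw),0]))
for q in [lug]+t: a=q-st; print(np.degrees(np.arctan2(a[1],a[0])),np.hypot(*a[:2]))
# nut mid: blue mask heights
b=d['pix'].astype(int); m=(b[...,0]>100)&(b[...,0]-b[...,2]>60)
vs,us=np.nonzero(m[215:275,320:395]); W=np.array([world(p,u+320,v+215,None,o) for v,u in zip(vs,us)]); 
W=W[(W[:,2]>.09)&(W[:,2]<.2)]; print(len(W),np.percentile(W[:,2],[5,25,50,75,90,97]))
E
```

```text
red [ 0.4813 -0.0042  0.131 ] depthpt [ 0.4814 -0.0045  0.1301]
black [ 0.5007 -0.104   0.131 ] depthpt [ 0.501  -0.106   0.1281]
stud [ 0.485  -0.0559  0.14  ] depthpt [ 0.485  -0.0562  0.1394]
lug [0.5199 0.015  0.14  ] depthpt [0.5222 0.0114 0.1275]
tip [ 0.501  -0.0234  0.13  ] depthpt [ 0.5019 -0.0266  0.1224]
tip [ 0.4549 -0.0547  0.13  ] depthpt [ 0.4548 -0.056   0.1274]
tip [ 0.5003 -0.0827  0.13  ] depthpt [ 0.5008 -0.0849  0.1262]
cor [ 0.4222 -0.0025  0.01  ] depthpt [ 0.4221 -0.0028  0.0089]
cor [0.567  0.0245 0.01  ] depthpt [0.5673 0.0243 0.009 ]
cor [ 0.5912 -0.1043  0.01  ] depthpt [ 0.5946 -0.1098 -0.0013]
cor [ 0.4483 -0.133   0.01  ] depthpt [ 0.4478 -0.1392 -0.0012]
span 0.10164188237987438 yaw 0.1912585633156314
yaw base 0.18409046409596505 0.14727928495386775 0.1330371019905001
yaw base 0.19776859087933685
stud from posts [ 0.48511146 -0.05527201  0.131     ]
63.81850148900505 0.07905131577963559
63.751476385816666 0.03619813604013034
177.70030687791422 0.030112344232413758
-60.17655724119913 0.030826259729236333
524 [0.12381847 0.12540758 0.12607772 0.12685523 0.12772224 0.12848663]
```

>>> {"name": "play_rows", "arguments": {"plan": [[-0.5,-0.006,-0.04,-0.02,0.07],[-0.5,-0.013,-0.08,-0.05,0.13],[-0.5,-0.013,-0.0985,-0.09,0.13],[-0.5,-0.013,-0.0985,-0.12,0.13],[-0.5,-0.013,-0.0985,-0.14,0.13],[-0.5,-0.013,-0.0985,-0.14,0.13]]}}

```text
clock: 4.5
tcp_pos: [0.44, -0.0769, 0.1571]
orientation: [0.003, 1.576, -0.004]
contact_force: [-0.2, 0.9, 0.1]
grip_width: 0.0215
```

```bash
cat > look.py <<'E'
from h import *
import sys
def look(tag,cams=('wrist','side')):
    o=r.get_obs(); print(o['clock'].round(2),o['tcp_pos'].round(4),o['orientation'].round(3),'q',o['joints'].round(2),'w',o['grip_width'].round(4),'F',o['contact_force'].round(1))
    for n in cams:
        p=r.grab_frame(n); cv2.imwrite(f'pics/{tag}_{n}.png',p['pixels'])
        np.savez(f'{tag}_{n}.npz',pix=p['pixels'],z=p['z_map'],pos=o['tcp_pos'],ori=o['orientation'],**{k:p[k] for k in ['vfov','cx','cy','tool_from_camera','R','t'] if k in p})
        if n=='side':
            i=p['pixels'][150:290,240:420]; cv2.imwrite(f'pics/{tag}_sidec.png',cv2.resize(i,None,fx=4,fy=4,interpolation=2))
look(sys.argv[1],sys.argv[2:] or ('wrist','side'))
E
python3 look.py a
```

```text
Traceback (most recent call last):
  File "look.py", line 10, in <module>
    look(sys.argv[1],sys.argv[2:] or ('wrist','side'))
    ~~~~^^^^^^^^^^^^^^^^^^^^^^^^^^^^^^^^^^^^^^^^^^^^^^
  File "look.py", line 4, in look
    o=r.get_obs(); print(o['clock'].round(2),o['tcp_pos'].round(4),o['orientation'].round(3),'q',o['joints'].round(2),'w',o['grip_width'].round(4),'F',o['contact_force'].round(1))
                         ^^^^^^^^^^^^^^^^
AttributeError: 'float' object has no attribute 'round'
```

```bash
sed -i "s/print(o\['clock'\].*/print({k:np.round(v,3).tolist() for k,v in o.items() if k not in ('qvel','tau')})/" look.py
python3 look.py a
```

```text
{'clock': 4.5, 'joints': [-0.512, 0.243, 0.631, 2.191, -0.204, 0.769, 0.249], 'tcp_pos': [0.44, -0.077, 0.157], 'orientation': [0.003, 1.576, -0.004], 'contact_force': [-0.235, 0.86, 0.147], 'moment': [0.006, 0.043, 0.019], 'grip_width': 0.022}
```

View pics/a_wrist.png

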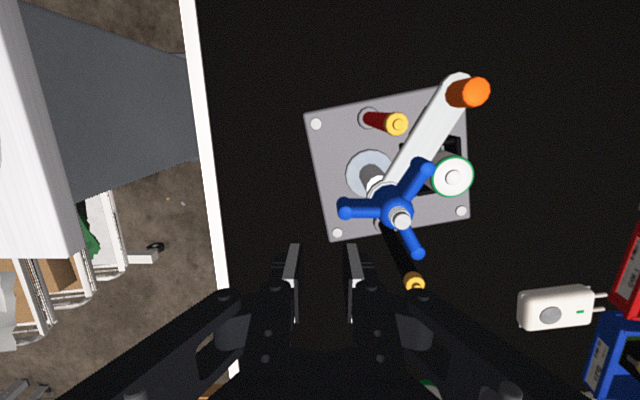

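View pics/a_sidec.png

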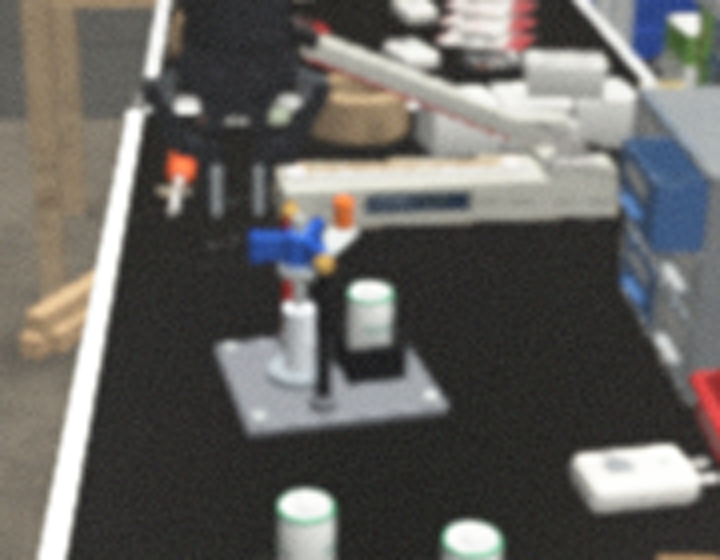

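```bash
python3 - <<'E'
from h import *
d=np.load('a_wrist.npz'); p={k:d[k] for k in ['vfov','cx','cy','tool_from_camera']}; p['z_map']=d['z']
T=d['tool_from_camera'];f=foc(p)
for u,v in [(352,247),(349,250),(346,247),(356,270),(350,260),(297,247),(358,290),(365,300)]:
    z=d['z'][v,u]; print(u,v,(T[:3,:3]@np.array([(u-p['cx'])/f*z,(v-p['cy'])/f*z,z])+T[:3,3]).round(4))
o={'tcp_pos':d['pos'],'orientation':d['ori']}
for n,u,v in [('stud',401,219),('tipA',345,210),('tipB',427,166),('tipC',418,256),('lug',476,92),('red',397,125),('black',414,284)]:
    w=world(p,u,v,None,o); a=w-[.485,-.0555,0]; print(n,w.round(4),np.degrees(np.arctan2(a[1],a[0])).round(1),np.hypot(*a[:2]).round(4))
E
```

```text
352 247 [-0.0006  0.0119  0.0158]
349 250 [-0.0046  0.0122  0.0139]
346 247 [-0.0005  0.0118  0.0127]
356 270 [-0.0226  0.0117  0.0154]
350 260 [-0.0137  0.0117  0.0136]
297 247 [-0.0012  0.0122 -0.0122]
358 290 [-0.0385  0.0126  0.0145]
365 300 [-0.0444  0.0124  0.0163]
stud [ 0.4844 -0.0566  0.1405] -119.9 0.0013
tipA [ 0.4542 -0.0562  0.1262] -178.6 0.0308
tipB [ 0.5007 -0.0296  0.1263] 58.7 0.0303
tipC [ 0.5012 -0.0875  0.1257] -63.1 0.0359
lug [0.5226 0.01   0.1262] 60.1 0.0755
red [ 0.4807 -0.0065  0.1315] 95.1 0.0492
black [ 0.4991 -0.1054  0.1298] -74.2 0.0518
```

>>> {"name": "play_rows", "arguments": {"plan": [[-0.5,0.004,0,-0.025,0],[-0.5,0.004,0,-0.048,0],[-0.5,0.004,0,-0.05,0],[-0.5,0.004,0,-0.05,0]]}}

```text
clock: 5.0
tcp_pos: [0.4465, -0.0768, 0.1102]
orientation: [0.003, 1.57, -0.003]
contact_force: [-0.5, -0.3, 0.6]
grip_width: 0.0213
```

```bash
cat > arc.py <<'E'
# usage: arc.py wing0 wing1 n [rT behind] : world wing angles deg; rows relative to present commanded pose (given)
import numpy as np,sys
S=np.array([.4845,-.056])
def pose(w,R=.040,b=.016):
    a=np.radians(w); e=np.array([np.cos(a),np.sin(a)]); t=np.array([-e[1],e[0]])
    return S+R*e+b*t
if __name__=='__main__':
    w0,w1,n=float(sys.argv[1]),float(sys.argv[2]),int(sys.argv[3]); cx,cy,yaw=map(float,sys.argv[4:7])  # yaw: current commanded z-axis deg (+180 = wing)
    for w in np.linspace(w0,w1,n+1)[1:]:
        q=pose(w); print([-.5,round(q[0]-cx,4),round(q[1]-cy,4),0,round(np.radians(w-yaw),3)],end=',')
E
python3 look.py b wrist; python3 arc.py 184 140 8 .446 -.0755 180
```

```text
{'clock': 5.0, 'joints': [-0.45, 0.343, 0.578, 2.215, -0.306, 0.657, 0.341], 'tcp_pos': [0.446, -0.077, 0.11], 'orientation': [0.003, 1.57, -0.003], 'contact_force': [-0.488, -0.318, 0.628], 'moment': [0.002, -0.014, -0.031], 'grip_width': 0.021}
[-0.5, np.float64(-0.0019), np.float64(0.0046), 0, np.float64(-0.026)],[-0.5, np.float64(-0.0032), np.float64(0.0085), 0, np.float64(-0.122)],[-0.5, np.float64(-0.004), np.float64(0.0125), 0, np.float64(-0.218)],[-0.5, np.float64(-0.0045), np.float64(0.0166), 0, np.float64(-0.314)],[-0.5, np.float64(-0.0046), np.float64(0.0208), 0, np.float64(-0.41)],[-0.5, np.float64(-0.0042), np.float64(0.0249), 0, np.float64(-0.506)],[-0.5, np.float64(-0.0035), np.float64(0.029), 0, np.float64(-0.602)],[-0.5, np.float64(-0.0024), np.float64(0.033), 0, np.float64(-0.698)],
```

View pics/b_wrist.png

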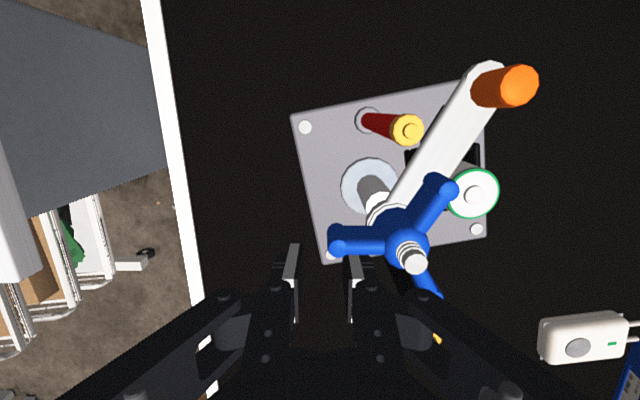

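>>> {"name": "play_rows", "arguments": {"plan": [[-0.5,-0.002,0.005,0,-0.03],[-0.5,-0.003,0.0085,0,-0.12],[-0.5,-0.004,0.0125,0,-0.22],[-0.5,-0.0045,0.0165,0,-0.31],[-0.5,-0.0045,0.021,0,-0.41],[-0.5,-0.004,0.025,0,-0.51],[-0.5,-0.0035,0.029,0,-0.6],[-0.5,-0.0025,0.033,0,-0.7],[-0.5,-0.0025,0.033,0,-0.7]]}}

```text
clock: 5.95
tcp_pos: [0.4438, -0.0452, 0.1103]
orientation: [0.553, 1.497, -0.554]
contact_force: [-0.8, -6.7, -4.3]
grip_width: 0.0214
```

```bash
python3 look.py c wrist
```

```text
{'clock': 5.95, 'joints': [-0.673, 0.375, 0.769, 2.239, -0.42, 0.669, -0.311], 'tcp_pos': [0.444, -0.045, 0.11], 'orientation': [0.553, 1.497, -0.554], 'contact_force': [-0.81, -6.709, -4.306], 'moment': [-1.328, 0.152, -0.111], 'grip_width': 0.021}
```

View pics/c_wrist.png

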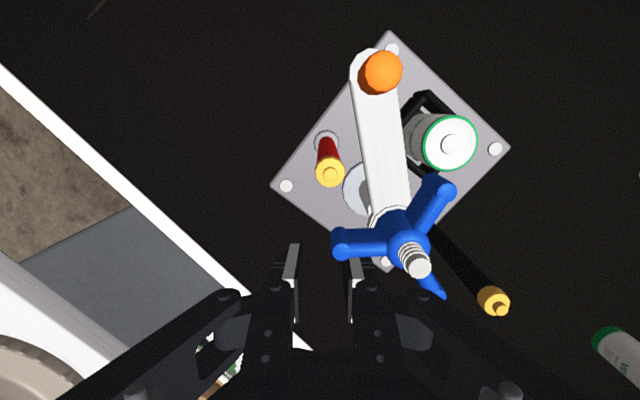

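>>> {"name": "play_rows", "arguments": {"plan": [[-0.5,-0.004,-0.005,0,0],[-0.5,-0.004,-0.005,0.03,0],[-1,-0.004,-0.005,0.06,0.1],[-1,0.0,0.0,0.06,0.25],[-1,0.01,0.01,0.06,0.4],[-1,0.02,0.03,0.06,0.55],[-1,0.03,0.045,0.06,0.7],[-1,0.04,0.06,0.06,0.85],[-1,0.05,0.066,0.06,1.0],[-1,0.0585,0.066,0.06,1.15]]}}

```text
clock: 7.0
tcp_pos: [0.5028, 0.0236, 0.1706]
orientation: [-0.356, 1.539, 0.357]
contact_force: [-0.6, 0.0, -0.2]
grip_width: -0.0003
```

>>> {"name": "play_rows", "arguments": {"plan": [[-1,0,0,0,0.15],[-1,0,0,0,0.3],[-1,0,0,0,0.45],[-1,0,0,0,0.61],[-1,0,0,0,0.61]]}}

```text
clock: 7.5
tcp_pos: [0.5023, 0.022, 0.1705]
orientation: [-0.823, 1.407, 0.823]
contact_force: [0.5, 0.0, 0.1]
grip_width: 0.0003
```

```bash
python3 look.py d wrist
```

```text
{'clock': 7.5, 'joints': [-0.521, 0.292, 0.422, 2.054, -0.162, 0.825, 1.053], 'tcp_pos': [0.502, 0.022, 0.171], 'orientation': [-0.823, 1.407, 0.823], 'contact_force': [0.519, 0.013, 0.149], 'moment': [0.005, 0.019, -0.02], 'grip_width': 0.0}
```

View pics/d_wrist.png

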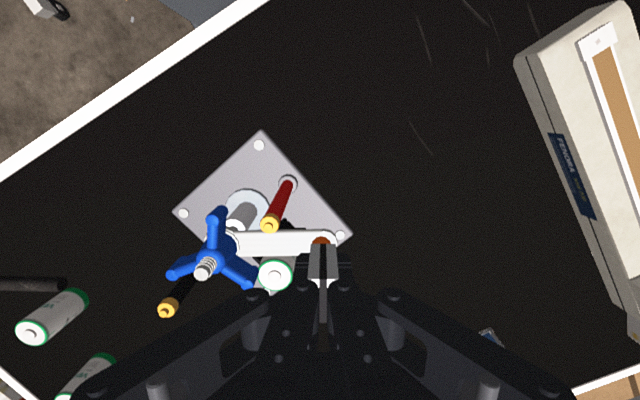

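>>> {"name": "play_rows", "arguments": {"plan": [[-1,-0.003,0.002,0,0],[-1,-0.003,0.002,-0.02,0],[-1,-0.003,0.002,-0.04,0],[-1,-0.003,0.002,-0.056,0],[-1,-0.003,0.002,-0.056,0]]}}

```text
clock: 8.05
tcp_pos: [0.4973, 0.0242, 0.1118]
orientation: [-0.82, 1.414, 0.822]
contact_force: [-0.4, -0.2, -0.5]
grip_width: -0.0001
```

```bash
python3 look.py e wrist side; python3 - <<'E'
import numpy as np
S=np.array([.4845,-.056]); c=np.array([.499,.0255])
for w in np.linspace(58,6,11):
    a=np.radians(w); e=np.array([np.cos(a),np.sin(a)]); t=np.array([-e[1],e[0]]); q=S+.078*e+.0195*t-c
    print(round(w,1),q.round(4),np.radians(w-60.5).round(3))
E
```

```text
{'clock': 8.05, 'joints': [-0.493, 0.383, 0.389, 2.104, -0.221, 0.697, 1.096], 'tcp_pos': [0.497, 0.024, 0.112], 'orientation': [-0.82, 1.414, 0.822], 'contact_force': [-0.405, -0.2, -0.516], 'moment': [0.092, 0.028, -0.071], 'grip_width': -0.0}
58.0 [ 0.0103 -0.005 ] -0.044
52.8 [ 0.0171 -0.0076] -0.134
47.6 [ 0.0237 -0.0108] -0.225
42.4 [ 0.03   -0.0145] -0.316
37.2 [ 0.0358 -0.0188] -0.407
32.0 [ 0.0413 -0.0236] -0.497
26.8 [ 0.0463 -0.0289] -0.588
21.6 [ 0.0508 -0.0347] -0.679
16.4 [ 0.0548 -0.0408] -0.77
11.2 [ 0.0582 -0.0472] -0.86
6.0 [ 0.061 -0.054] -0.951
```

View pics/e_wrist.png

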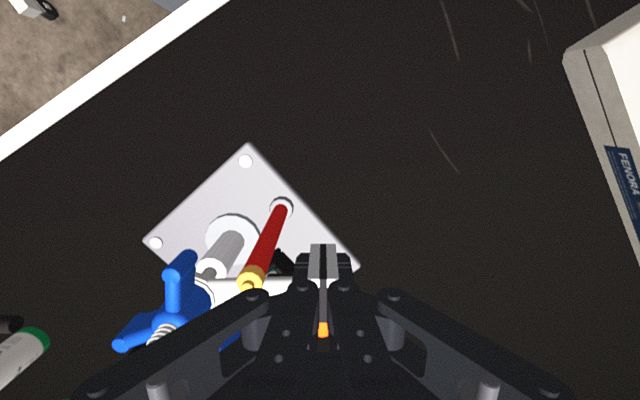

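View pics/e_sidec.png

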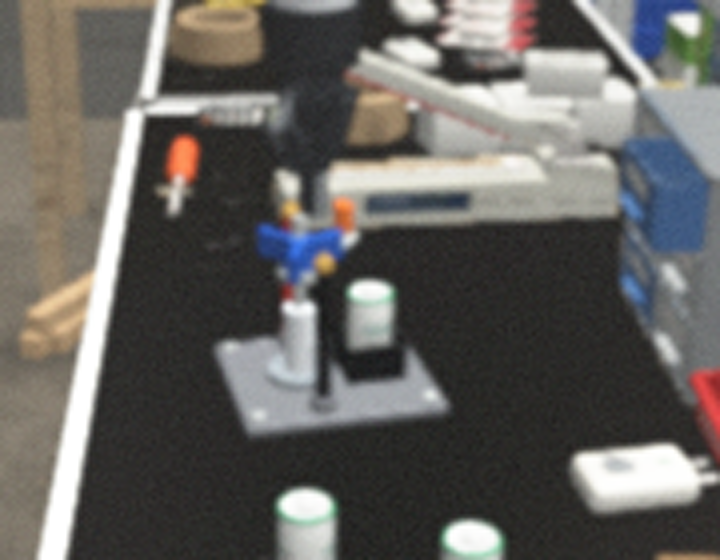

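>>> {"name": "play_rows", "arguments": {"plan": [[-1,0.0103,-0.005,0,-0.04],[-1,0.017,-0.0075,0,-0.13],[-1,0.0235,-0.011,0,-0.22],[-1,0.03,-0.0145,0,-0.31],[-1,0.036,-0.019,0,-0.41],[-1,0.0415,-0.0235,0,-0.5],[-1,0.0465,-0.029,0,-0.59],[-1,0.051,-0.0345,0,-0.68],[-1,0.0535,-0.0385,0,-0.74],[-1,0.0535,-0.0385,0,-0.74]]}}

```text
clock: 9.15
tcp_pos: [0.5537, -0.0141, 0.114]
orientation: [-0.246, 1.555, 0.247]
contact_force: [0.5, 1.8, -1.0]
grip_width: -0.0001
```

```bash
python3 look.py f wrist side
```

```text
{'clock': 9.15, 'joints': [-0.529, 0.491, 0.573, 1.987, -0.379, 0.767, 0.581], 'tcp_pos': [0.554, -0.014, 0.114], 'orientation': [-0.246, 1.555, 0.247], 'contact_force': [0.511, 1.777, -1.028], 'moment': [0.49, -0.006, 0.049], 'grip_width': -0.0}
```

View pics/f_wrist.png

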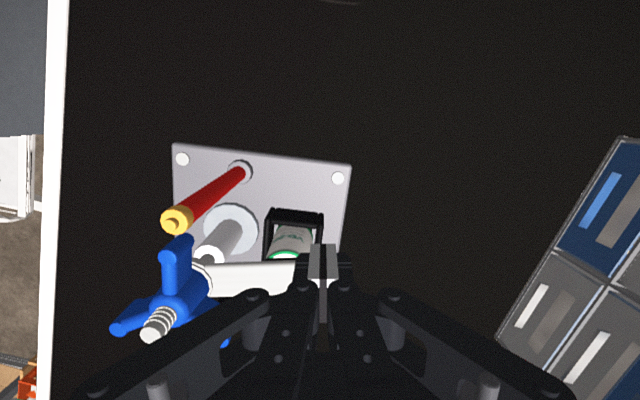

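View pics/f_sidec.png

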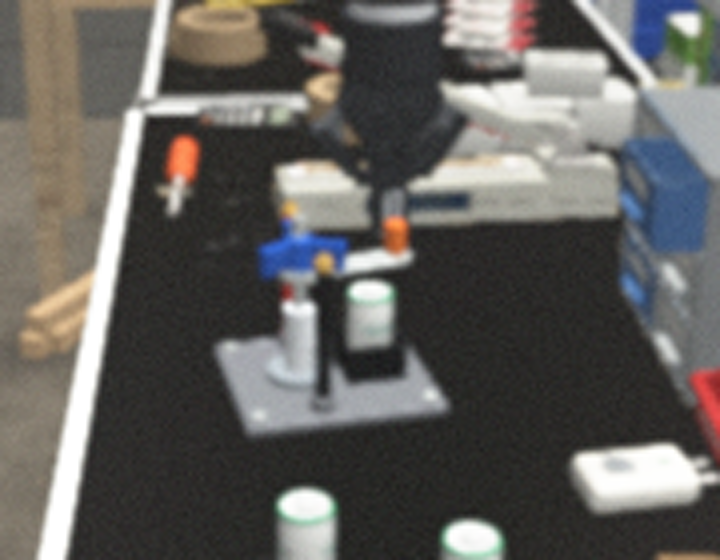

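>>> {"name": "play_rows", "arguments": {"plan": [[-1,0.002,-0.003,0,-0.06],[-1,0.0035,-0.006,0,-0.1],[-1,0.0045,-0.0085,0,-0.12],[-1,0.0055,-0.011,0,-0.14],[-1,0.006,-0.0125,0,-0.14],[-1,0.006,-0.0125,0,-0.14]]}}

```text
clock: 9.85
tcp_pos: [0.559, -0.0264, 0.1134]
orientation: [-0.138, 1.565, 0.139]
contact_force: [1.1, 4.7, 1.2]
grip_width: 0.0001
```

```bash
python3 look.py g wrist side
```

```text
{'clock': 9.85, 'joints': [-0.528, 0.51, 0.607, 1.975, -0.409, 0.778, 0.493], 'tcp_pos': [0.559, -0.026, 0.113], 'orientation': [-0.138, 1.565, 0.139], 'contact_force': [1.092, 4.678, 1.175], 'moment': [1.024, -0.458, 0.069], 'grip_width': 0.0}
```

View pics/g_wrist.png

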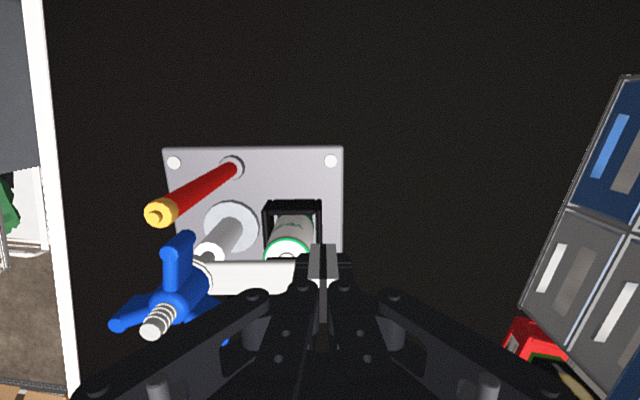

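>>> {"name": "play_rows", "arguments": {"plan": [[-1,0.0005,-0.0015,0,0],[-1,0.0005,-0.003,0,0],[-1,0.001,-0.004,0,0],[-1,0.001,-0.004,0,0]]}}

```text
clock: 10.35
tcp_pos: [0.5594, -0.028, 0.1132]
orientation: [-0.137, 1.567, 0.143]
contact_force: [0.9, 10.0, 2.5]
grip_width: -0.0001
```

>>> {"name": "play_rows", "arguments": {"plan": [[-1,0,0.012,0,0],[-1,0,0.012,0.03,0],[-1,0,0.012,0.055,0.0],[-1,-0.03,0.0,0.06,0.1],[-0.5,-0.06,-0.03,0.06,0.2],[-0.5,-0.09,-0.06,0.06,0.3],[-0.5,-0.0985,-0.0655,0.055,0.345],[-0.5,-0.0985,-0.0655,0.055,0.345],[-0.5,-0.0985,-0.0655,0.055,0.345]]}}

```text
clock: 11.25
tcp_pos: [0.4611, -0.0965, 0.1683]
orientation: [-0.407, 1.532, 0.407]
contact_force: [-0.1, -0.8, 0.0]
grip_width: 0.0213
```

```bash
python3 look.py i wrist side scene
```

```text
{'clock': 11.25, 'joints': [-0.471, 0.267, 0.641, 2.133, -0.22, 0.805, 0.826], 'tcp_pos': [0.461, -0.096, 0.168], 'orientation': [-0.407, 1.532, 0.407], 'contact_force': [-0.095, -0.778, 0.04], 'moment': [0.056, 0.016, 0.019], 'grip_width': 0.021}
```

View pics/i_wrist.png

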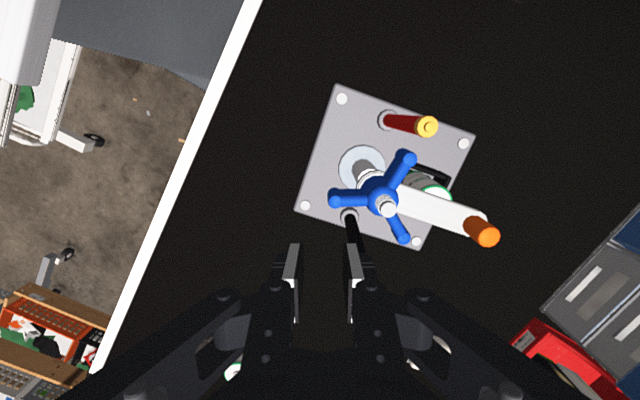

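View pics/i_sidec.png

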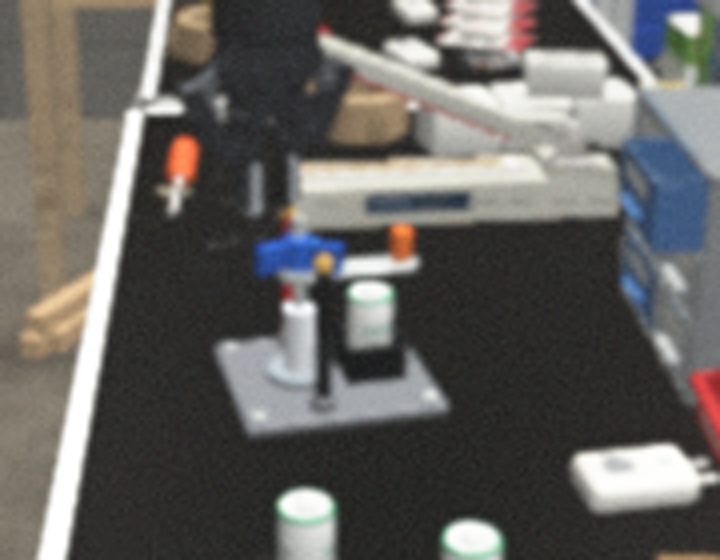

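```bash
python3 - <<'E'
from h import *
d=np.load('i_wrist.npz'); p={k:d[k] for k in ['vfov','cx','cy','tool_from_camera']}; p['z_map']=d['z']
o={'tcp_pos':d['pos'],'orientation':d['ori']}
for n,u,v in [('stud',388,209),('A',333,199),('B',408,160),('C',403,239),('lug',488,236),('red',428,126)]:
    w=world(p,u,v,None,o); a=w-[.4845,-.056,0]; print(n,w.round(4),np.degrees(np.arctan2(a[1],a[0])).round(1),np.hypot(*a[:2]).round(4))
E
```

```text
stud [ 0.4848 -0.0578  0.1401] -80.3 0.0019
A [ 0.4565 -0.0729  0.1231] -148.9 0.0327
B [ 0.4838 -0.0279  0.1243] 91.5 0.0281
C [ 0.512  -0.0739  0.1231] -33.0 0.0328
lug [ 0.5608 -0.0436  0.1228] 9.2 0.0773
red [ 0.4808 -0.0059  0.1294] 94.2 0.0502
```

>>> {"name": "play_rows", "arguments": {"plan": [[-0.5,0,0,-0.03,0],[-0.5,0,0,-0.055,0],[-0.5,0,0,-0.063,0],[-0.5,0,0,-0.063,0]]}}

```text
clock: 11.8
tcp_pos: [0.4606, -0.0961, 0.1044]
orientation: [-0.409, 1.534, 0.409]
contact_force: [0.5, 0.2, -0.0]
grip_width: 0.0212
```

```bash
python3 look.py j wrist; python3 arc.py 215 155 10 .461 -.095 209.9|tr -d 'np.float64()'; cat > mom.py <<'E'
from h import *
o=r.get_obs(); M=Ro.from_rotvec(o['orientation']).as_matrix(); S=np.array([.4845,-.056,0])
F=o['contact_force']; c=o['tcp_pos']+M@np.array([0,.011,.0135]) ; q=c-S
yaw=np.degrees(np.arctan2(M[1,2],M[0,2]))
print('yaw z',yaw.round(1),'tcp',o['tcp_pos'].round(4),'Ftool yz',(F@M[:,1]).round(2),(F@M[:,2]).round(2),'Fz',F[2].round(2),'M_nut',(q[0]*F[1]-q[1]*F[0]).round(3), 'wing est',(np.degrees(np.arctan2(q[1],q[0]))%360-np.degrees(np.arcsin(.004/np.hypot(q[0],q[1])))).round(1),'r',np.hypot(q[0],q[1]).round(4),'t',o['clock'])
E
python3 mom.py
```

```text
{'clock': 11.8, 'joints': [-0.399, 0.384, 0.574, 2.179, -0.334, 0.665, 0.929], 'tcp_pos': [0.461, -0.096, 0.104], 'orientation': [-0.409, 1.534, 0.409], 'contact_force': [0.536, 0.227, -0.039], 'moment': [-0.011, 0.026, 0.012], 'grip_width': 0.021}
[-05, -00037, 0005, 0, -001],[-05, -00071, 0008, 0, -012],[-05, -00101, 0012, 0, -0225],[-05, -00127, 00157, 0, -033],[-05, -0015, 0019, 0, -035],[-05, -0018, 00237, 0, -0539],[-05, -00182, 0028, 0, -0],[-05, -00191, 0032, 0, -079],[-05, -00195, 0039, 0, -0853],[-05, -00195, 001, 0, -0958],yaw z 29.9 tcp [ 0.4612 -0.0963  0.1053] Ftool yz 0.46 0.28 Fz -0.35 M_nut -0.009 wing est 226.8 r 0.0295 t 11.85
```

View pics/j_wrist.png

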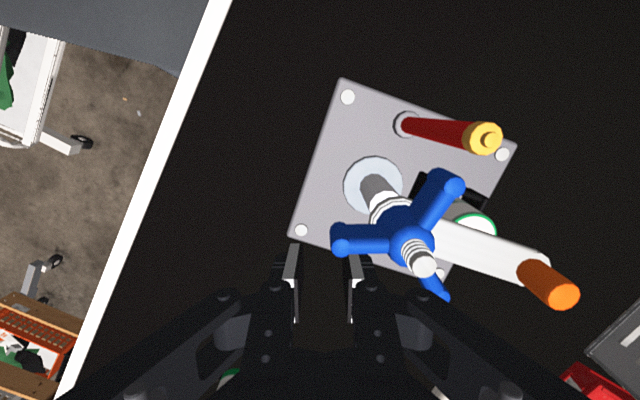

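```bash
sed -i 's/round(q\[0\]-cx,4)/float(round(q[0]-cx,4))/;s/round(q\[1\]-cy,4)/float(round(q[1]-cy,4))/;s/round(np.radians(w-yaw),3)/float(round(np.radians(w-yaw),3))/' arc.py; python3 arc.py 215 155 10 .461 -.095 209.9
```

```text
[-0.5, -0.0037, 0.0056, 0, -0.016],[-0.5, -0.0071, 0.0086, 0, -0.12],[-0.5, -0.0101, 0.012, 0, -0.225],[-0.5, -0.0127, 0.0157, 0, -0.33],[-0.5, -0.015, 0.0196, 0, -0.435],[-0.5, -0.0168, 0.0237, 0, -0.539],[-0.5, -0.0182, 0.028, 0, -0.644],[-0.5, -0.0191, 0.0324, 0, -0.749],[-0.5, -0.0195, 0.0369, 0, -0.853],[-0.5, -0.0195, 0.0414, 0, -0.958],
```

>>> {"name": "play_rows", "arguments": {"plan": [[-0.5,-0.0035,0.0055,0,-0.015],[-0.5,-0.007,0.0085,0,-0.12],[-0.5,-0.01,0.012,-0.001,-0.225],[-0.5,-0.0125,0.0155,-0.001,-0.33],[-0.5,-0.015,0.0195,-0.002,-0.435],[-0.5,-0.017,0.0235,-0.002,-0.54],[-0.5,-0.018,0.028,-0.003,-0.645],[-0.5,-0.019,0.0325,-0.003,-0.75],[-0.5,-0.0195,0.037,-0.004,-0.855],[-0.5,-0.0195,0.0415,-0.004,-0.96]]}}

```text
clock: 12.85
tcp_pos: [0.4425, -0.0564, 0.1026]
orientation: [0.349, 1.538, -0.35]
contact_force: [0.3, -8.1, -2.3]
grip_width: 0.0215
```

```bash
python3 mom.py; python3 look.py k wrist;python3 mom.py;  python3 arc.py 155 107 12 .4415 -.0535 154.9
```

```text
yaw z -25.6 tcp [ 0.4425 -0.0564  0.1026] Ftool yz -7.14 3.74 Fz -2.29 M_nut 0.201 wing est 162.5 r 0.0253 t 12.85
{'clock': 12.85, 'joints': [-0.7, 0.419, 0.845, 2.248, -0.512, 0.667, 0.068], 'tcp_pos': [0.443, -0.056, 0.103], 'orientation': [0.349, 1.538, -0.35], 'contact_force': [0.304, -8.06, -2.294], 'moment': [-1.701, -0.081, -0.154], 'grip_width': 0.022}
yaw z -25.8 tcp [ 0.4425 -0.0558  0.1024] Ftool yz -6.91 2.1 Fz 2.48 M_nut 0.183 wing est 161.3 r 0.0254 t 12.9
[-0.5, 0.0003, 0.0029, 0, -0.068],[-0.5, 0.0007, 0.0059, 0, -0.138],[-0.5, 0.0014, 0.0088, 0, -0.208],[-0.5, 0.0023, 0.0117, 0, -0.278],[-0.5, 0.0034, 0.0145, 0, -0.347],[-0.5, 0.0047, 0.0172, 0, -0.417],[-0.5, 0.0061, 0.0198, 0, -0.487],[-0.5, 0.0078, 0.0223, 0, -0.557],[-0.5, 0.0096, 0.0247, 0, -0.627],[-0.5, 0.0116, 0.027, 0, -0.696],[-0.5, 0.0137, 0.0291, 0, -0.766],[-0.5, 0.016, 0.0311, 0, -0.836],
```

View pics/k_wrist.png

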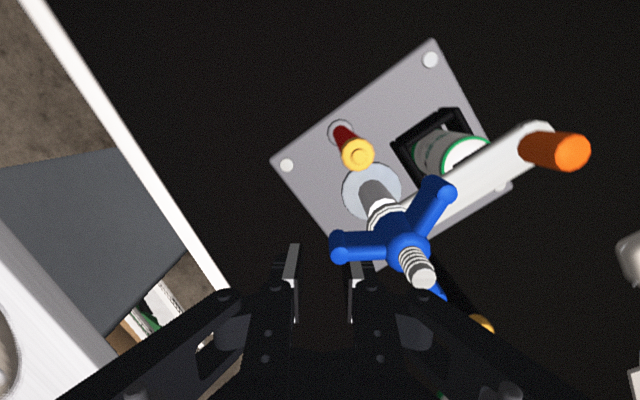

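>>> {"name": "play_rows", "arguments": {"plan": [[-0.5,0.0003,0.003,0,-0.07],[-0.5,0.0007,0.006,-0.0005,-0.14]]}}

```text
clock: 13.1
tcp_pos: [0.443, -0.0507, 0.102]
orientation: [0.457, 1.518, -0.459]
contact_force: [0.2, -8.7, -4.3]
grip_width: 0.0213
```

```bash
python3 mom.py
```

```text
yaw z -33.5 tcp [ 0.443  -0.0507  0.102 ] Ftool yz -7.12 4.91 Fz -4.34 M_nut 0.208 wing est 154.7 r 0.0252 t 13.1
```

>>> {"name": "play_rows", "arguments": {"plan": [[-0.5,0.0007,0.003,0,-0.07],[-0.5,0.0016,0.006,-0.0005,-0.14]]}}

```text
clock: 13.3
tcp_pos: [0.4441, -0.0453, 0.1013]
orientation: [0.566, 1.491, -0.569]
contact_force: [-0.6, -11.5, -1.0]
grip_width: 0.021
```

```bash
python3 mom.py
```

```text
yaw z -41.6 tcp [ 0.4441 -0.0453  0.1013] Ftool yz -9.03 7.21 Fz -0.95 M_nut 0.271 wing est 147.3 r 0.0251 t 13.3
```

>>> {"name": "play_rows", "arguments": {"plan": [[-0.5,0,0,0,0]]}}

```text
clock: 13.4
tcp_pos: [0.4438, -0.0451, 0.1011]
orientation: [0.565, 1.492, -0.568]
contact_force: [-1.1, -9.8, -1.3]
grip_width: 0.0217
```

```bash
python3 mom.py; python3 look.py l wrist side
```

```text
yaw z -41.5 tcp [ 0.4438 -0.0451  0.1011] Ftool yz -8.03 5.67 Fz -1.29 M_nut 0.238 wing est 147.3 r 0.0254 t 13.4
{'clock': 13.4, 'joints': [-0.777, 0.455, 0.92, 2.25, -0.58, 0.686, -0.166], 'tcp_pos': [0.444, -0.045, 0.101], 'orientation': [0.565, 1.492, -0.568], 'contact_force': [-1.071, -9.773, -1.293], 'moment': [-1.984, 0.105, -0.346], 'grip_width': 0.022}
```

View pics/l_wrist.png

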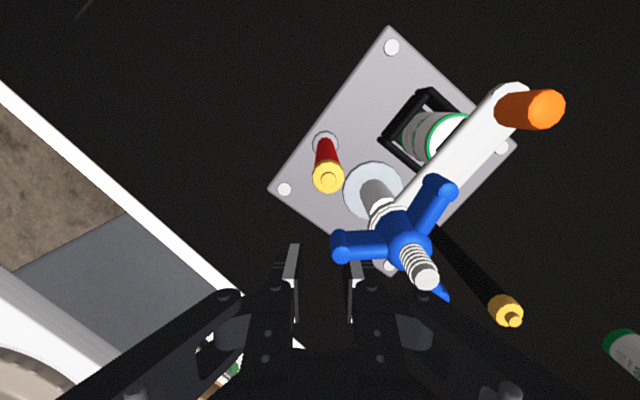

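View pics/l_sidec.png

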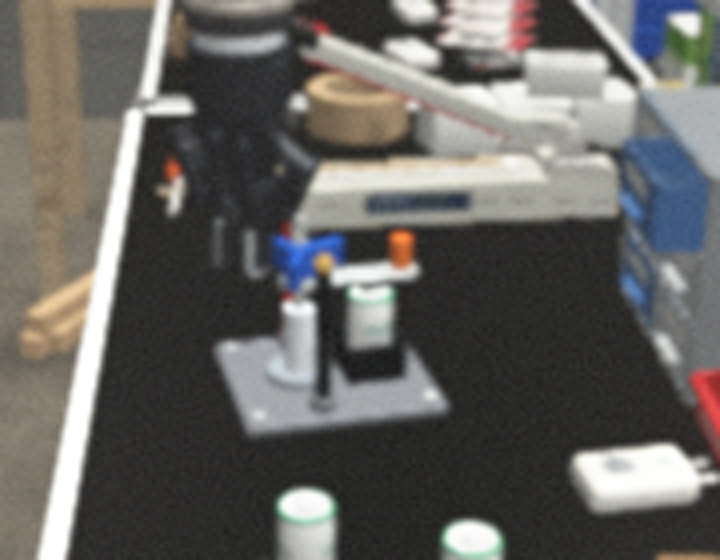

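```bash
python3 - <<'E'
from h import *
def ld(n):
    d=np.load(n); p={k:d[k] for k in ['vfov','cx','cy','tool_from_camera']}; p['z_map']=d['z']; return p,{'tcp_pos':d['pos'],'orientation':d['ori']}
def med(p,o,u,v,k=2):
    return np.median([world(p,u+i,v+j,None,o) for i in range(-k,k+1) for j in range(-k,k+1)],axis=0).round(4)
for n,pts in [('w1.npz',{'cell':(392,217),'red':(349,207),'strap':(365,215),'base':(330,180)}),('a_wrist.npz',{'cell':(452,177),'strap':(430,120),'lug':(477,91),'base':(330,150)}),
  ('i_wrist.npz',{'lug':(488,235),'strap':(445,213),'base':(330,130),'stud':(388,209)}),('l_wrist.npz',{'strap':(470,150),'lug':(545,107),'base':(320,130),'red':(329,180),'stud':(426,277)})]:
    p,o=ld(n)
    for k,(u,v) in pts.items(): print(n,k,med(p,o,u,v,1 if k in('red','stud') else 2))
E
```

```text
w1.npz cell [ 0.5382 -0.0445  0.0766]
w1.npz red [ 0.4813 -0.0046  0.1303]
w1.npz strap [ 0.5007 -0.0267  0.1009]
w1.npz base [ 4.635e-01 -3.000e-04  9.400e-03]
a_wrist.npz cell [ 0.5379 -0.0477  0.0765]
a_wrist.npz strap [ 0.5089 -0.0052  0.1007]
a_wrist.npz lug [0.5227 0.0105 0.1266]
a_wrist.npz base [ 0.4472 -0.0359  0.0096]
i_wrist.npz lug [ 0.5599 -0.0431  0.1232]
i_wrist.npz strap [ 0.5402 -0.0471  0.0969]
i_wrist.npz base [ 0.439  -0.0413  0.01  ]
i_wrist.npz stud [ 0.4849 -0.0579  0.1396]
l_wrist.npz strap [ 0.5384 -0.0488  0.0913]
l_wrist.npz lug [ 0.5616 -0.0426  0.117 ]
l_wrist.npz base [0.4852 0.004  0.0101]
l_wrist.npz red [ 0.4818 -0.0061  0.1309]
l_wrist.npz stud [ 0.4856 -0.057   0.1399]
```

```bash
python3 arc.py 139 111 7 .4438 -.0415 138.9
```

```text
[-0.5, 0.0011, 0.0025, 0, -0.068],[-0.5, 0.0024, 0.0052, 0, -0.138],[-0.5, 0.0038, 0.0078, 0, -0.208],[-0.5, 0.0055, 0.0103, 0, -0.278],[-0.5, 0.0073, 0.0127, 0, -0.347],[-0.5, 0.0093, 0.015, 0, -0.417],[-0.5, 0.0114, 0.0171, 0, -0.487],
```

>>> {"name": "play_rows", "arguments": {"plan": [[-0.5,0.001,0.0025,-0.0005,-0.07],[-0.5,0.0024,0.005,-0.0005,-0.14],[-0.5,0.0038,0.008,-0.001,-0.21]]}}

```text
clock: 13.8
tcp_pos: [0.4475, -0.0371, 0.1002]
orientation: [0.729, 1.442, -0.73]
contact_force: [-2.6, -10.5, 1.3]
grip_width: 0.0211
```

```bash
python3 mom.py
```

```text
yaw z -53.6 tcp [ 0.4475 -0.0371  0.1002] Ftool yz -8.33 6.88 Fz 1.32 M_nut 0.25 wing est 134.9 r 0.0249 t 13.8
```

>>> {"name": "play_rows", "arguments": {"plan": [[-0.5,0.0017,0.0025,-0.0005,-0.07],[-0.5,0.0035,0.0047,-0.001,-0.14]]}}

```text
clock: 14.0
tcp_pos: [0.4509, -0.0324, 0.0994]
orientation: [0.836, 1.401, -0.838]
contact_force: [-5.4, -8.9, 6.5]
grip_width: 0.0217
```

```bash
python3 mom.py; python3 look.py m wrist side
```

```text
yaw z -61.6 tcp [ 0.4509 -0.0324  0.0994] Ftool yz -9.02 5.29 Fz 6.48 M_nut 0.249 wing est 126.5 r 0.0244 t 14.0
{'clock': 14.0, 'joints': [-0.854, 0.516, 1.005, 2.24, -0.676, 0.725, -0.449], 'tcp_pos': [0.451, -0.032, 0.099], 'orientation': [0.836, 1.401, -0.838], 'contact_force': [-5.431, -8.926, 6.481], 'moment': [-1.927, 0.7, -0.269], 'grip_width': 0.022}
```

View pics/m_wrist.png

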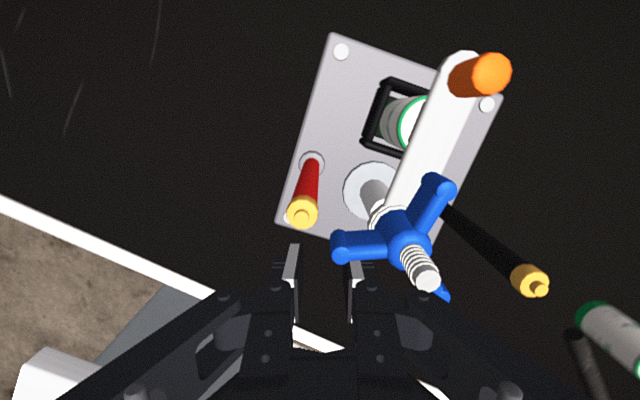

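```bash
cat > st.py <<'E'
from h import *
import sys
def ld(n):
    d=np.load(n); p={k:d[k] for k in ['vfov','cx','cy','tool_from_camera']}; p['z_map']=d['z']; return p,{'tcp_pos':d['pos'],'orientation':d['ori']}
def med(p,o,u,v,k=2):
    return np.median([world(p,u+i,v+j,None,o) for i in range(-k,k+1) for j in range(-k,k+1)],axis=0).round(4)
p,o=ld(sys.argv[1])
for a in sys.argv[2:]: u,v=map(int,a.split(',')); print(a,med(p,o,u,v))
E
python3 st.py m_wrist.npz 435,120 420,160 491,73 330,70 425,278 303,215
```

```text
435,120 [ 0.5416 -0.0444  0.0895]
420,160 [ 0.5223 -0.0489  0.0895]
491,73 [ 0.5618 -0.0441  0.1155]
330,70 [0.5461 0.0132 0.01  ]
425,278 [ 0.486  -0.0566  0.1398]
303,215 [ 0.4835 -0.0062  0.1305]
```

View pics/m_sidec.png

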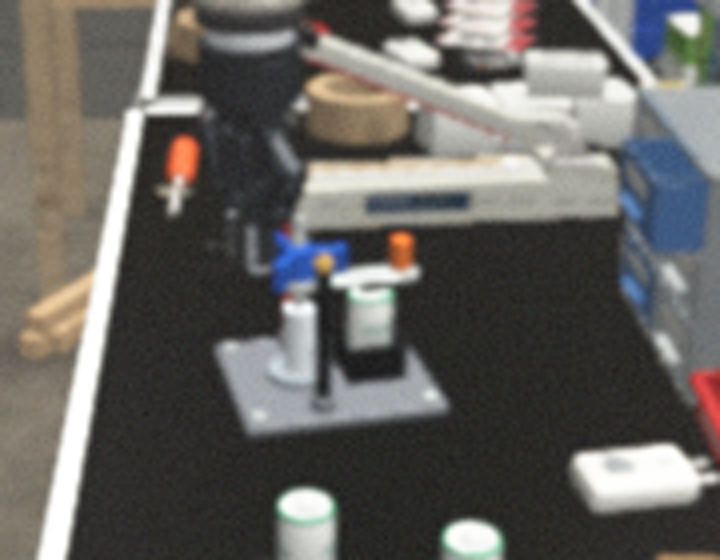

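```bash
python3 arc.py 118.9 108 3 .4511 -.0288 118.9
```

```text
[-0.5, 0.0019, 0.0021, 0, -0.063],[-0.5, 0.0038, 0.0041, 0, -0.127],[-0.5, 0.0058, 0.0059, 0, -0.19],
```

>>> {"name": "play_rows", "arguments": {"plan": [[-0.5,0.0019,0.002,-0.0005,-0.06],[-0.5,0.0038,0.004,-0.001,-0.13],[-0.5,0.0058,0.006,-0.001,-0.19]]}}

```text
clock: 14.4
tcp_pos: [0.4563, -0.0261, 0.0982]
orientation: [0.98, 1.337, -0.981]
contact_force: [-3.3, -9.9, 1.9]
grip_width: 0.0216
```

```bash
python3 mom.py
```

```text
yaw z -72.5 tcp [ 0.4563 -0.0261  0.0982] Ftool yz -6.11 8.42 Fz 1.9 M_nut 0.202 wing est 114.5 r 0.0246 t 14.4
```

>>> {"name": "play_rows", "arguments": {"plan": [[-0.5,-0.006,-0.002,0,0],[-0.5,-0.006,-0.002,0.035,0],[-0.5,-0.006,-0.002,0.067,0.1],[-0.5,-0.006,-0.015,0.067,0.25],[-0.5,-0.004,-0.03,0.067,0.4],[-0.5,0.0,-0.045,0.067,0.55],[-0.5,0.004,-0.06,0.067,0.7],[-0.5,0.008,-0.072,0.067,0.85],[-0.5,0.008,-0.072,0.067,1.0],[-0.5,0.008,-0.072,0.067,1.15]]}}

```text
clock: 15.4
tcp_pos: [0.465, -0.0961, 0.1651]
orientation: [0.082, 1.568, -0.08]
contact_force: [-0.2, -0.2, -0.4]
grip_width: 0.0211
```

>>> {"name": "play_rows", "arguments": {"plan": [[-0.5,0,0,0,0.107],[-0.5,0,0,0,0.107],[-0.5,0,0,0,0.107]]}}

```text
clock: 15.7
tcp_pos: [0.4649, -0.0957, 0.1648]
orientation: [0.004, 1.57, -0.003]
contact_force: [0.9, 0.2, -0.2]
grip_width: 0.0213
```

```bash
python3 look.py n wrist side
```

```text
{'clock': 15.7, 'joints': [-0.62, 0.322, 0.837, 2.136, -0.331, 0.813, 0.418], 'tcp_pos': [0.465, -0.096, 0.165], 'orientation': [0.004, 1.57, -0.003], 'contact_force': [0.903, 0.167, -0.224], 'moment': [-0.067, 0.001, -0.025], 'grip_width': 0.021}
```

View pics/n_wrist.png

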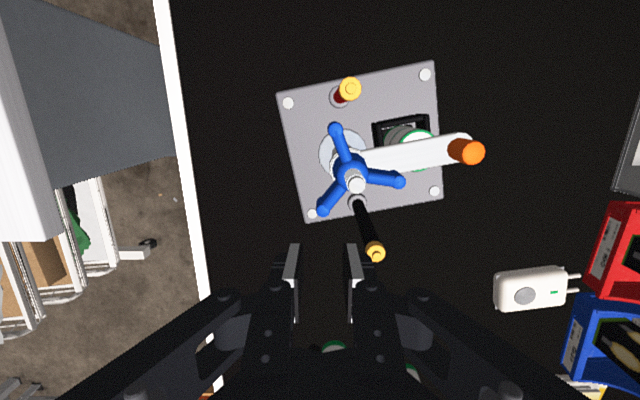

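View pics/n_sidec.png

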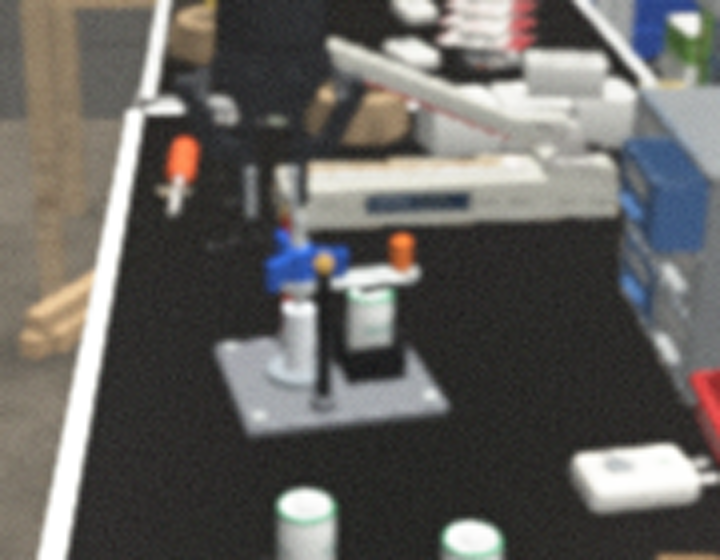

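```bash
python3 st.py n_wrist.npz 435,151 400,156 465,151 355,185 334,130 322,209 400,183 376,254 350,88; python3 - <<'E'
from h import *
S=np.array([.4845,-.056])
for w in (240,235,230,225,220,215,210,205,200,195,190):
    a=np.radians(w);e=np.array([np.cos(a),np.sin(a)]);t=np.array([-e[1],e[0]])
    print(w,(S+.027*e+.004*t-[.0107,.012]-[.4649,-.0948]).round(4))
E
```

```text
435,151 [ 0.5473 -0.0461  0.0885]
400,156 [ 0.5222 -0.0497  0.0884]
465,151 [ 0.5563 -0.0427  0.1144]
355,185 [ 0.4843 -0.058   0.1396]
334,130 [ 0.4731 -0.0293  0.1145]
322,209 [ 0.4654 -0.0811  0.1143]
400,183 [ 0.5166 -0.0633  0.1144]
376,254 [ 0.5001 -0.1066  0.1303]
350,88 [ 0.4811 -0.0061  0.1304]
240 [-0.0011  0.0014]
235 [-0.0033  0.0024]
230 [-0.0054  0.0035]
225 [-0.0074  0.0049]
220 [-0.0092  0.0064]
215 [-0.0109  0.008 ]
210 [-0.0125  0.0098]
205 [-0.0139  0.0118]
200 [-0.0151  0.0138]
195 [-0.0161  0.0159]
190 [-0.017   0.0182]
```

>>> {"name": "play_rows", "arguments": {"plan": [[-0.5,0,0,-0.03,0],[-0.5,0,0,-0.06,0],[-0.5,0,0,-0.066,0],[-0.5,0,0,-0.066,0]]}}

```text
clock: 16.2
tcp_pos: [0.4641, -0.0963, 0.0978]
orientation: [0.002, 1.573, -0.003]
contact_force: [-0.2, -0.4, -0.0]
grip_width: 0.0212
```

```bash
python3 mom.py; python3 look.py o wrist
```

```text
yaw z -0.2 tcp [ 0.4641 -0.0963  0.0978] Ftool yz -0.38 -0.18 Fz -0.05 M_nut -0.003 wing est 249.2 r 0.0301 t 16.2
{'clock': 16.2, 'joints': [-0.512, 0.443, 0.728, 2.181, -0.471, 0.677, 0.54], 'tcp_pos': [0.464, -0.096, 0.098], 'orientation': [0.002, 1.573, -0.003], 'contact_force': [-0.182, -0.379, -0.047], 'moment': [0.018, 0.003, -0.035], 'grip_width': 0.021}
```

View pics/o_wrist.png

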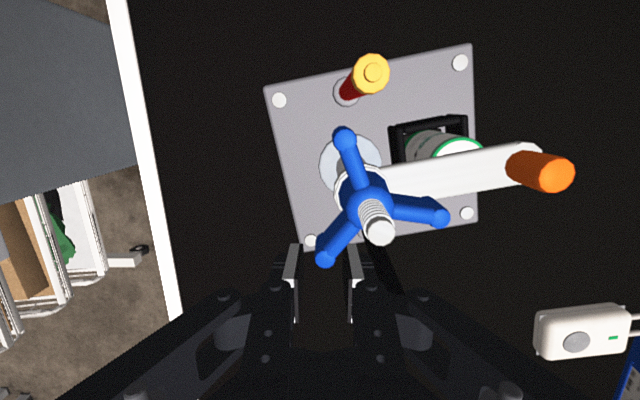

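```bash
sed -i 's/\[0,.011,.0135\]/[0,.012,.0107]/' mom.py
```

>>> {"name": "play_rows", "arguments": {"plan": [[-0.5,-0.003,0.0022,0,0],[-0.5,-0.006,0.004,0,0],[-0.5,-0.0078,0.0053,0,0]]}}

```text
clock: 16.55
tcp_pos: [0.4592, -0.0917, 0.0996]
orientation: [0.001, 1.565, -0.003]
contact_force: [4.8, -4.5, -4.2]
grip_width: 0.0215
```

```bash
python3 mom.py
```

```text
yaw z -0.1 tcp [ 0.4592 -0.0917  0.0996] Ftool yz -4.44 4.76 Fz -4.16 M_nut 0.178 wing est 230.2 r 0.0279 t 16.55
```

>>> {"name": "play_rows", "arguments": {"plan": [[-0.5,-0.0009,0.0007,0,0],[-0.5,-0.0018,0.0014,-0.0005,0]]}}

```text
clock: 16.75
tcp_pos: [0.4576, -0.0906, 0.099]
orientation: [0.0, 1.565, -0.004]
contact_force: [4.9, -4.7, -2.5]
grip_width: 0.0215
```

```bash
python3 mom.py
```

```text
yaw z -0.2 tcp [ 0.4576 -0.0906  0.099 ] Ftool yz -4.71 4.85 Fz -2.5 M_nut 0.187 wing est 226.2 r 0.0279 t 16.75
```

>>> {"name": "play_rows", "arguments": {"plan": [[-0.5,-0.0009,0.0008,0,0],[-0.5,-0.0017,0.0016,-0.0005,0]]}}

```text
clock: 16.95
tcp_pos: [0.4559, -0.0893, 0.0985]
orientation: [0.0, 1.565, -0.004]
contact_force: [5.2, -5.3, -2.3]
grip_width: 0.0215
```

```bash
python3 mom.py
```

```text
yaw z -0.2 tcp [ 0.4559 -0.0893  0.0985] Ftool yz -5.33 5.2 Fz -2.33 M_nut 0.206 wing est 221.8 r 0.0278 t 16.95
```

>>> {"name": "play_rows", "arguments": {"plan": [[-0.5,-0.0007,0.0008,0,0],[-0.5,-0.0015,0.0017,-0.0005,0]]}}

```text
clock: 17.15
tcp_pos: [0.4544, -0.088, 0.0981]
orientation: [0.0, 1.565, -0.005]
contact_force: [4.9, -6.4, -2.0]
grip_width: 0.0214
```

```bash
python3 mom.py; python3 look.py s wrist
```

```text
yaw z -0.2 tcp [ 0.4544 -0.088   0.0981] Ftool yz -6.33 4.86 Fz -2.02 M_nut 0.22 wing est 217.7 r 0.0278 t 17.15
{'clock': 17.15, 'joints': [-0.543, 0.422, 0.736, 2.212, -0.465, 0.655, 0.522], 'tcp_pos': [0.454, -0.088, 0.098], 'orientation': [0.0, 1.565, -0.005], 'contact_force': [4.854, -6.353, -2.015], 'moment': [-1.446, -0.991, -0.207], 'grip_width': 0.021}
```

View pics/s_wrist.png

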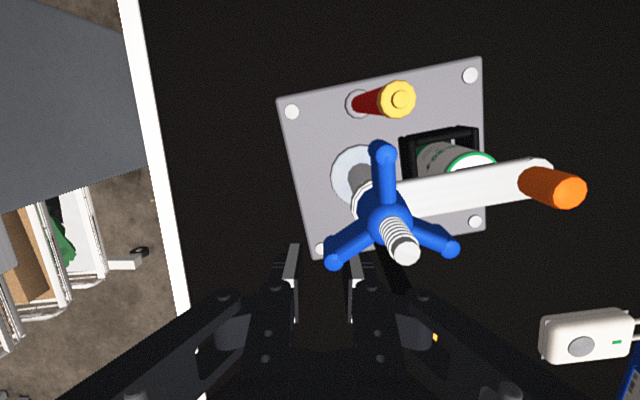

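```bash
python3 st.py s_wrist.npz 480,180 440,190 568,190 400,100 404,251
```

```text
480,180 [ 0.5364 -0.0444  0.0872]
440,190 [ 0.5163 -0.0495  0.0876]
568,190 [ 0.5599 -0.0425  0.1134]
400,100 [ 0.481  -0.0064  0.1307]
404,251 [ 0.484  -0.0573  0.1398]
```

>>> {"name": "play_rows", "arguments": {"plan": [[-0.5,-0.0007,0.0009,0,0],[-0.5,-0.0013,0.0018,-0.0005,0]]}}

```text
clock: 17.4
tcp_pos: [0.4531, -0.0865, 0.0976]
orientation: [0.0, 1.564, -0.006]
contact_force: [3.7, -8.2, 0.0]
grip_width: 0.021
```

```bash
python3 mom.py
```

```text
yaw z -0.2 tcp [ 0.4531 -0.0865  0.0976] Ftool yz -8.18 3.76 Fz 0.04 M_nut 0.239 wing est 213.6 r 0.0278 t 17.4
```

>>> {"name": "play_rows", "arguments": {"plan": [[-0.5,-0.0006,0.0009,0,0],[-0.5,-0.0012,0.0019,-0.0003,0]]}}

```text
clock: 17.6
tcp_pos: [0.4518, -0.085, 0.0973]
orientation: [0.0, 1.564, -0.006]
contact_force: [5.1, -8.6, -1.8]
grip_width: 0.0214
```

```bash
python3 mom.py; python3 look.py t wrist; python3 mom.py
```

```text
yaw z -0.2 tcp [ 0.4518 -0.085   0.0973] Ftool yz -8.59 5.11 Fz -1.8 M_nut 0.276 wing est 209.4 r 0.0278 t 17.6
{'clock': 17.6, 'joints': [-0.551, 0.419, 0.737, 2.22, -0.465, 0.649, 0.515], 'tcp_pos': [0.452, -0.085, 0.097], 'orientation': [0.0, 1.564, -0.006], 'contact_force': [5.083, -8.621, -1.803], 'moment': [-1.916, -0.856, -0.164], 'grip_width': 0.021}
yaw z -0.2 tcp [ 0.4516 -0.0848  0.0972] Ftool yz -8.75 4.13 Fz -2.41 M_nut 0.263 wing est 209.1 r 0.0278 t 17.65
```

View pics/t_wrist.png

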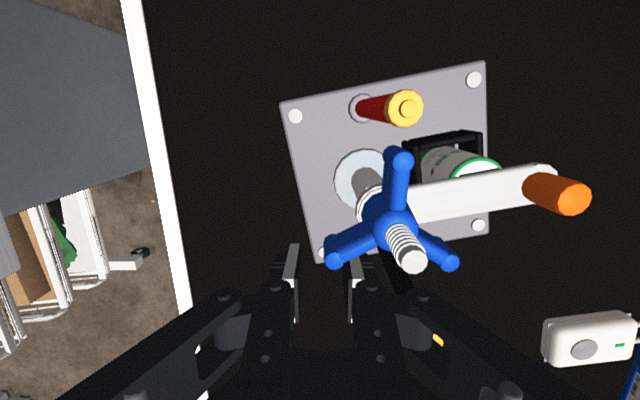

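>>> {"name": "play_rows", "arguments": {"plan": [[-0.5,0.002,-0.0035,0,0],[-0.5,0.004,-0.007,0,0],[-0.5,0.004,-0.007,0.03,0],[-0.5,0.004,-0.007,0.07,0],[-0.5,-0.01,0.01,0.11,0],[-0.5,-0.01,0.04,0.14,0],[-0.5,-0.01,0.04,0.14,0],[-0.5,-0.01,0.04,0.14,0]]}}

```text
clock: 18.45
tcp_pos: [0.4396, -0.0412, 0.2362]
orientation: [0.0, 1.57, 0.003]
contact_force: [0.7, -0.4, -0.3]
grip_width: 0.021
```

```bash
python3 look.py u wrist side
```

```text
{'clock': 18.45, 'joints': [-0.922, 0.098, 0.956, 2.134, -0.101, 0.953, 0.092], 'tcp_pos': [0.44, -0.041, 0.236], 'orientation': [0.0, 1.57, 0.003], 'contact_force': [0.676, -0.381, -0.302], 'moment': [-0.06, 0.03, -0.03], 'grip_width': 0.021}
```

View pics/u_wrist.png

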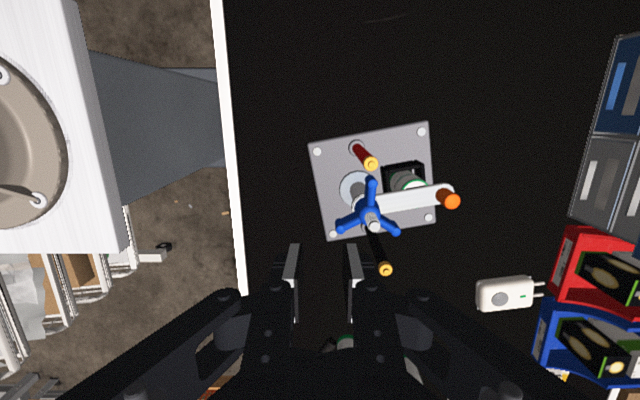

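View pics/u_sidec.png

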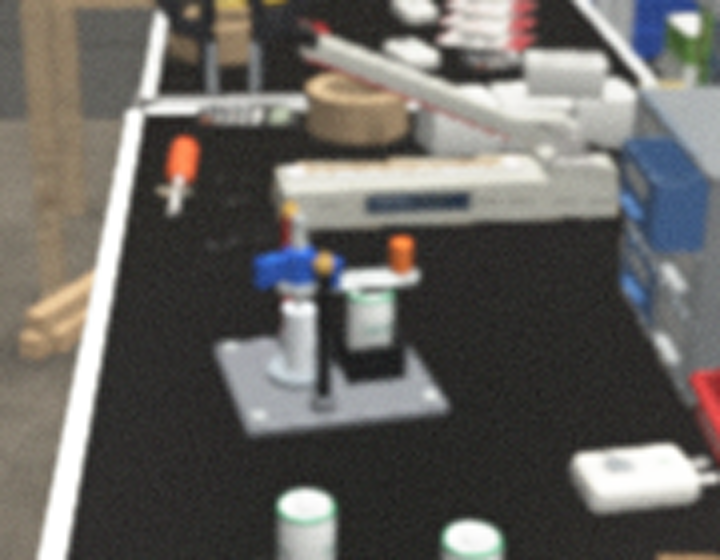

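```bash
python3 st.py t_wrist.npz 480,188 445,200 572,195 405,108 412,259; python3 st.py u_wrist.npz 410,199 395,202 425,196 454,201 371,160 374,227 371,183 341,228 396,234 384,268
```

```text
480,188 [ 0.5344 -0.0456  0.0867]
445,200 [ 0.517  -0.0518  0.0871]
572,195 [ 0.5598 -0.0419  0.1125]
405,108 [ 0.4802 -0.0059  0.1307]
412,259 [ 0.4842 -0.0568  0.1399]
410,199 [ 0.5298 -0.0498  0.0863]
395,202 [ 0.5149 -0.053   0.0864]
425,196 [ 0.5448 -0.0465  0.0865]
454,201 [ 0.5628 -0.0437  0.1128]
371,160 [ 0.4807 -0.0029  0.1281]
374,227 [ 0.4845 -0.0588  0.1397]
371,183 [ 0.4846 -0.0267  0.1123]
341,228 [ 0.4581 -0.0711  0.1124]
396,234 [ 0.5124 -0.0774  0.1119]
384,268 [ 0.4985 -0.1055  0.1272]
```

```bash
python3 -c "
from bench import r
print(r.hand_in())"
```

```text
the job is handed in; nothing more can be done
None
```

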